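# Set the stop and hold a knife-handle blank home in the jig

## Robot

A 6-joint arm with a two-finger parallel gripper is mounted at the origin on the work surface. World frame = base frame: x ahead of the robot, y to its left, z up, the work surface at z = 0. Lengths are in m, angles in rad, forces in N, time in s.
With the tool pointing down it reaches from about 0.3 to 0.85 m from the base axis. Payload 4.2 kg.
Tool frame: the origin (TCP) lies at the very end of the fingers, on their centre line; the grasp point (between the pads) lies bot.grasp_offset behind it (bot.grasp_offset is the distance from the TCP to the grasp point, in m); z points along the fingers, y is the line along which they close (so a half turn about z gives the same grasp; the last joint's range is limited). The gripper opens to 91 mm and grips with 3 to 60 N. Pads are 32 mm wide; open, the fingers measure 118 mm over their backs; the gripper's body (76 mm by 178 mm) begins 60 mm behind the grasp point.
Start: joints at [-1.237, 0.32, 1.565, -0, 1.257, -0.02], TCP at [0.199, -0.539, 0.214] pointing down, gripper open.
Joint ranges: [-3.11, 3.11], [-0.84, 2.01], [0.21, 2.61], [-1.34, 4.49], [0.05, 2.63], [-2.56, 2.56]. Speed limits (rad/s): [2.57, 2.57, 3.14, 3.14, 3.14, 3.14].

## Interface

Orientations are given as a unit quaternion [w, x, y, z].
In Python, from workcell import bot gives the robot as it stands.
- The arm moves only by the tool apply_moves, never from a script. Its argument "steps" is a list of rows, each a list of 4 numbers: the shift along the tool's x, y, z in cm, then the turn about the tool's z in degrees. In form: [[dx, dy, dz, spin], ...]. A call has exactly 10 rows; each row shifts and turns the commanded pose from where the row before left it, along the tool's axes as they then stand; what a row does not reach is not made up. A row lasts 1/12 s, in which the tool goes at most 41.7 mm and 7.16 degrees, less where a joint would pass 70% of its speed; a pose out of reach is approached as far as the arm can. A call with a gripper value outside its range is refused whole. "jaw" is the finger opening in cm, from 0 to 9.12, set as the call begins (left out, the last holds). The fingers move at their own pace and stop on an object; "squeeze" is the grip in N (left out, the last holds). Time passes only in rows, so rows that do not move let the fingers close, or fill a call up. It gives the time, the measured TCP pose, the force, the opening and the grip force at its end, in the units of the state.
- bot.observe(): the state, without advancing time (a new reading comes with each control period).
- bot.get_image(name): name is "side" or "top"; returns the picture (400x640x3 uint8, blue, green, red); there is no depth.
- bot.calibration(name): a dict with "vfov" (degrees; the focal length in pixels is half the picture's height over the tangent of half this angle, whatever the lens; pixels are square), "cx", "cy" (the principal point, pixels), "dist_coeffs" ([k1, k2, p1, p2, k3] as OpenCV has them; the pictures are not rectified), "xyz" and "orientation" of the camera in the world. Camera axes: x right, y up, looking along -z (the intrinsics and any distortion apply to the point x, -y, -z); pixel columns grow to the right and rows downward; lengths in m; the calibration is good to about 2 mm. A picture is of the moment at which its call begins. calibration takes no time and is no camera call.
- bot.sign_off(): hands the job in; it is judged then, once.
The state is a dict: "time_s": time; "q": joint angles; "dq": joint speeds; "joint_efforts": joint torques, N m; "ee_pos": TCP position; "eef_rot": TCP orientation; "wrist_force": force on the tool from outside, world axes, zero at the start; "wrist_torque": the same for the moment, N m; "opening": finger opening in m; "grasp_force": force on a finger pad.
Only numpy, scipy, OpenCV 4.12 (cv2) and the standard library are available. Lean on these libraries where they do the work, as an engineer would, in place of code of your own. Each camera call takes 0.05 s, during which the arm holds its last target. There are 200 camera calls.

## Task

Lift the clamp lever of the jig on the bench, slide the carriage along until its line is at the notch block's mark, and press the lever fully down so that its pin locks the carriage in the notch. Then take the wooden handle blank with one round and one square end (the longer one, not the short one round at both ends) from the cutting board, lay it flat in the jig's channel with its square end towards the carriage, and push it against the sprung plunger until it is hard against the stop. Finish still holding it there with a firm, steady hand push, and leave the other things on the bench where they are.

Things in the scene. Friction and masses are not known exactly. Their poses are not given: they have to be found in the camera images.
- channel (a point): Middle of the floor of the jig's channel, on the top face of its plywood base (170 x 330 x 18 mm). Axes: y along the channel towards the carriage, z up. Channel 41 mm wide between low aluminium guides (8 mm thick, 8 mm high) reaching 52 mm either way along y; beyond them the floor runs on level to the carriage. Outside lie two steel rails 6 mm high, 36 mm off the centre line.
- carriage (a joint): Travel in m of the aluminium carriage (82 mm wide, 44 mm long, top 32 mm above the channel floor): 0 at the far end, growing to 0.13 along the channel's -y. About 2.5 N of friction with the pin up; it may be pulled along by the lever's grip. Lever down, it is caught in the open space beyond the notch block (where it starts) or, at the mark, in the notch.
- stop_face (a point): Centre of the carriage's stop face, 16 mm above the channel floor, on the channel's centre line; axes as the channel's. The face looks to -y: two fixed steel pads, 14 x 26 mm high, centred 17 mm either side of the plunger.
- plunger (a joint): Press depth in m of the brass plunger (12 mm across) in the middle of the stop: 0 is out, its tip 12 mm before the stop face; a part lying against the stop holds it at 0.012. The spring gives about 3 N at 0 and 6.6 N at 0.012. It pushes the part out again if let go.
- lever (a joint): Clamp lever angle, rad: 0 level and fully down, to 1.1 as the grip is lifted. Hinge along the channel's y, 44 mm above the channel floor, 25 mm behind (+y of) the stop face, on the centre line. Stays where left; about 1.5 N at the grip moves it. Its pin, 8 mm thick, 58 mm from the hinge, clears the notch block above 0.3 rad.
- lever_grip (a point): Centre of the lever's round black grip: a cylinder 20 mm across and 20 mm long lying along the channel's y (its flat ends face +-y), 105 mm from the hinge, which at lever 0 is straight to the channel's -x, 62 mm above the bench. Orientation turns with the lever.
- carriage_line (a point): Point on the carriage in line with the pin: 58 mm to -x of the channel's centre line and 25 mm behind (+y of) the stop face, 14 mm above the channel floor; axes as the channel's. A short black line on the carriage's side shows its y.
- mark (a point): Middle of the notch between the two round-topped steel teeth of the notch block, at the height of their tops; axes as the channel's. Teeth 10 mm thick, 20 mm apart, 58 mm to the channel's -x. With carriage_line level with it along y the lowered pin enters the notch; up to 4 mm off is led in, with 1 mm of play once in. The block's place along the jig varies.
- blank_center (a point): Centre of the beech handle blank, 36 mm wide (its x), 90 mm long (its y), 32 mm high (its z), 60 to 130 g. Its +y end is square and flat, its -y end is a half round; both ends are 45 mm from this point. It starts lying on the green cutting board, whose top is 20 mm above the bench.
- spare: Short dark handle piece rounded at both ends, 30 x 60 x 26 mm, on the cutting board; leave alone.
- awl: Hand tool 150 mm long lying on the cutting board; leave alone.
- jar: Jar 60 mm across and 60 mm high on the bench; leave alone.
- weight: Brass weight 40 mm across and 30 mm high on the bench between the robot and the jig; leave alone.
- mallet: Hammer 240 mm long lying on the bench to the left; leave alone.
- rule: Steel rule 250 x 30 x 4 mm lying on the bench beyond the jig; leave alone.
- pen: Pen 140 mm long lying on the bench to the left; leave alone.
- square_end (a point): Centre of the blank's flat square end, 45 mm along the blank's +y from its centre, half-way up; axes as the blank's.
There are look-alikes about, which are no part of the job. Of the things shaped like the part that bears blank_center, the wooden one is meant.

How it is judged:
On the way, in this order (a step that is already met when the one before it is completed fails the run):
1. the lever is lifted, its pin out (value of joint lever above 0.3 rad), for 0.1 s.
2. the carriage stands at the mark with the lever fully down (value of joint lever below 0.1 rad and y of carriage_line in the frame of mark between -0.005 and 0.005 m), for 0.2 s.
At the end, for the whole second after the job is handed in: Lever down (under 0.1 rad), carriage within 5 mm of the mark; blank flat and straight in the channel, square end within 2.5 mm of the stop, pressing on a pad with over 1.5 N (none over 40 N), plunger in past 10.5 mm, the robot still holding it, at rest; bystanders within 30 mm of their start (all of step 2 and value of joint plunger above 0.0105 m and (contact force between blank and pad_l above 1.5 N or contact force between blank and pad_r above 1.5 N) and contact force between blank and pad_l below 40 N and contact force between blank and pad_r below 40 N and contact force between any of the fingers, the arm and blank above 3 N and x of blank_center in the frame of stop_face between -0.006 and 0.006 m and z of blank_center in the frame of stop_face below 0.004 m and angle between blank_center's own z axis and vertical below 0.1 rad and angle between the y axis of blank_center and the y axis of stop_face, either way round below 0.1 rad and linear speed of blank below 0.02 m/s and y of square_end in the frame of stop_face between -0.0025 and 0.003 m); the arm keeps its last pose, push and grip.
It fails at once if a bystander is moved more than 30 mm (distance of any of spare, awl, jar, weight, mallet, rule, pen from where it was at the start of the episode above 0.03 m).
It also fails if it takes over 67 s, if anything falls off the work surface, if the arm or the gripper's body presses on something with over 40 N, if the wrist force passes 120 N, or if a joint passes its speed limit or range.

## Working session

There is one attempt and no reset: what is moved stays moved. The work goes in short steps, Python scripts to look and compute and a tool call to move; the robot and the scene stay as the last step left them, time stands still between calls to the robot, and variables do not carry over. Pictures are saved under pics/ and viewed, at most 12 in all, crops included, and the job is handed in when it is done.

Besides the shell and the picture viewer there is one more tool, called after "Emit:" by a JSON object that holds its "op" and its "data", one argument or row to a line. apply_moves: Moves the arm, as the interface text tells. Its arguments: {"type":"object","properties":{"steps":{"type":"array"},"jaw":{"type":"number"},"squeeze":{"type":"number"}},"required":["steps"]}

```bash
mkdir -p pics
python3 - <<'E'
from workcell import bot
import cv2
for n in("top","side"):
    cv2.imwrite(f"pics/{n}0.png",bot.get_image(n)); print(n,bot.calibration(n))
print(bot.observe(), bot.grasp_offset)
E
```

```text
top {'vfov': 52.53534404830504, 'cx': 322.36160804743884, 'cy': 199.9575203177933, 'dist_coeffs': array([-0.01004942,  0.        ,  0.        ,  0.        ,  0.        ]), 'xyz': array([ 0.37490907, -0.05226597,  1.22716858]), 'orientation': array([ 0.70841725,  0.04926737, -0.05108727, -0.70221636])}
side {'vfov': 54.71547994965151, 'cx': 321.60906617889225, 'cy': 201.24070873077753, 'dist_coeffs': array([-0.00668543,  0.        ,  0.        ,  0.        ,  0.        ]), 'xyz': array([ 0.39877173, -0.89380986,  0.54486687]), 'orientation': array([ 0.86175017,  0.4998058 , -0.0379863 , -0.07834446])}
{'time_s': 0.1, 'q': array([-1.23696443e+00,  3.20236210e-01,  1.56553364e+00, -4.44187083e-05,
        1.25736792e+00, -1.99897978e-02]), 'dq': array([-0.00215007, -0.00197637, -0.00369767,  0.00018793, -0.00142186,
       -0.00028574]), 'joint_efforts': array([ 1.60399886e-04, -4.13333845e+01, -2.32508433e+01,  7.27462582e-02,
        4.21212043e-02, -4.38673669e-05]), 'ee_pos': array([ 0.19908042, -0.53897636,  0.21320869]), 'eef_rot': array([-7.59765301e-04,  9.84390546e-01,  1.75996183e-01, -1.41596312e-04]), 'wrist_force': array([0.25612699, 0.04668141, 0.76159861]), 'wrist_torque': array([0.02618339, 0.0063361 , 0.00967623]), 'grasp_force': 0.0, 'opening': 0.09094594922130095} 0.0188
```

View pics/top0.png

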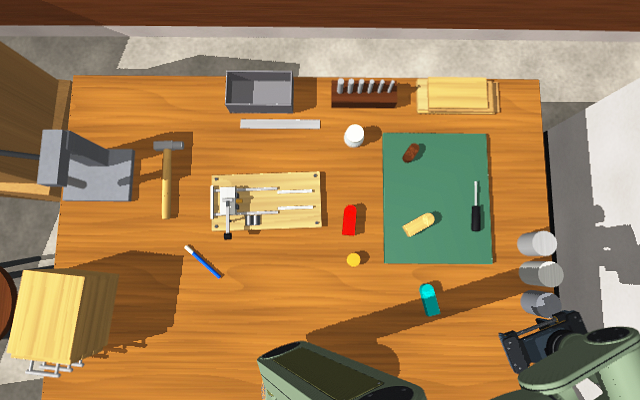

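View pics/side0.png

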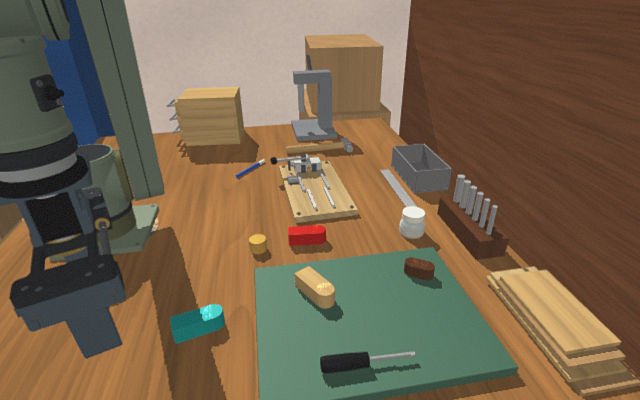

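The top view shows the jig at about (268,200) with its carriage on the left (world +y) and grip at (228,235). The wooden blank is on the board at (419,223), round end to the upper right. The red and teal look-alikes are at (350,220) and (429,300). Next: zoom in on the jig and write helpers.

```bash
cat > h.py <<'E'
import numpy as np, cv2
from scipy.spatial.transform import Rotation as R
from workcell import bot
def cam(n):
    c=bot.calibration(n); f=200/np.tan(np.radians(c['vfov']/2))
    K=np.array([[f,0,c['cx']],[0,f,c['cy']],[0,0,1]])
    o=c['orientation']; M=R.from_quat([*o[1:],o[0]]).as_matrix()@np.diag([1,-1,-1])
    return K,c['dist_coeffs'],M,np.array(c['xyz'])
def ray(n,uv):
    K,d,M,p=cam(n); x=cv2.undistortPoints(np.array(uv,float).reshape(-1,1,2),K,d)[:,0]
    return p,np.c_[x,np.ones(len(x))]@M.T
def onz(n,uv,z):
    p,r=ray(n,uv); return p+r*((z-p[2])/r[:,2])[:,None]
def proj(n,P):
    K,d,M,p=cam(n); rv=cv2.Rodrigues(M.T)[0]
    return cv2.projectPoints(np.array(P,float).reshape(-1,1,3),rv,-M.T@p,K,d)[0][:,0]
def crop(n,u0,v0,u1,v1,s,out,im=None):
    im=bot.get_image(n) if im is None else im
    cv2.imwrite(out,cv2.resize(im[v0:v1,u0:u1],None,fx=s,fy=s,interpolation=cv2.INTER_CUBIC))
E
python3 - <<'E'
from h import *
im=cv2.imread('pics/top0.png')
crop('top',200,160,333,245,6,'pics/jig.png',im)
im2=cv2.imread('pics/side0.png'); crop('side',260,140,365,225,7,'pics/jigs.png',im2)
hsv=cv2.cvtColor(im,cv2.COLOR_BGR2HSV)
# board: blank mask = not green within board
g=cv2.inRange(hsv,(35,40,30),(90,255,255)); 
sub=np.zeros_like(g); sub[185:255,392:450]=255
m=cv2.bitwise_and(cv2.bitwise_not(g),sub)
m2=cv2.bitwise_and(cv2.inRange(hsv,(10,50,120),(32,255,255)),sub)
for k in(m,m2):
    cs=cv2.findContours(k,0,2)[0]; c=max(cs,key=cv2.contourArea); print(cv2.contourArea(c),cv2.minAreaRect(c),c[:,0].tolist()[::3])
E
```

```text
382.5 ((418.95550537109375, 223.5875244140625), (13.291526794433594, 32.9019775390625), 60.642250061035156) [[425, 213], [422, 215], [419, 216], [415, 219], [412, 220], [408, 223], [405, 224], [402, 226], [404, 230], [407, 234], [410, 236], [413, 234], [417, 232], [420, 230], [424, 228], [427, 226], [430, 225], [434, 220], [433, 215]]
377.5 ((418.80267333984375, 223.70472717285156), (13.237052917480469, 32.520660400390625), 60.64224624633789) [[425, 213], [422, 215], [419, 216], [415, 219], [412, 220], [408, 223], [405, 224], [402, 226], [404, 230], [407, 234], [410, 236], [413, 234], [417, 232], [420, 230], [424, 228], [427, 226], [431, 224], [434, 220], [433, 216], [431, 214]]
```

View pics/jig.png

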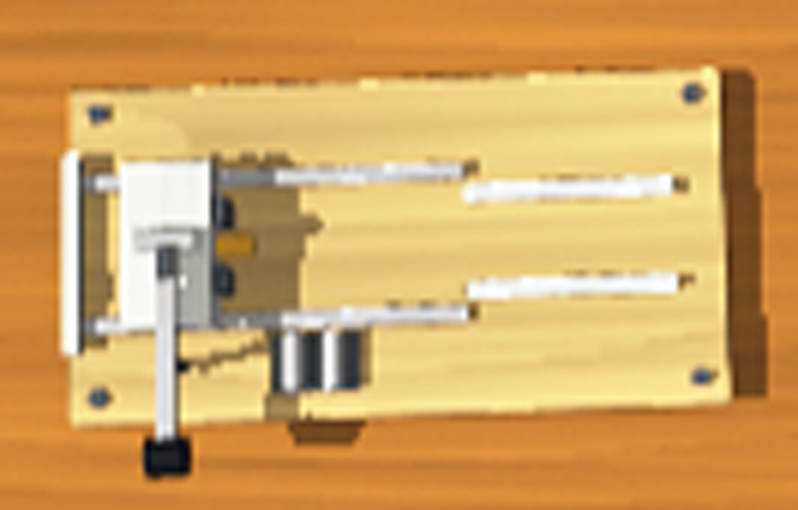

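View pics/jigs.png

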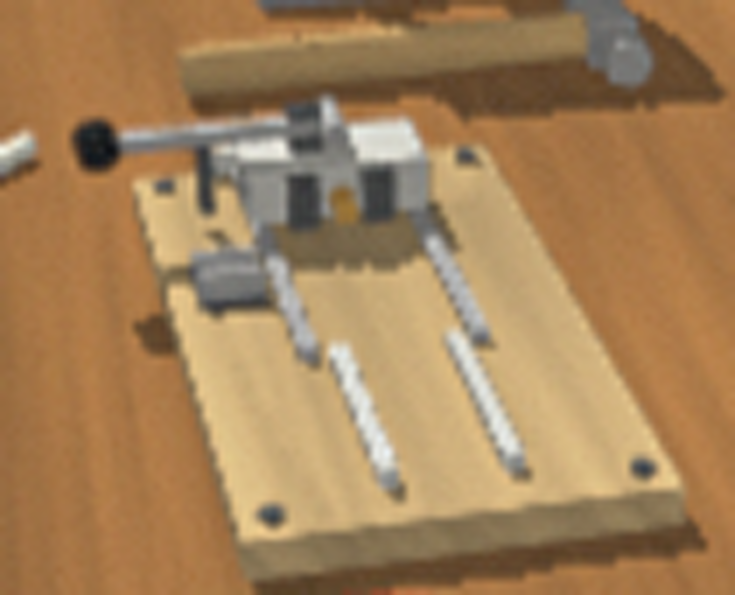

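The jig crop shows the carriage parked left, stop pads at crop x≈222, plunger tip (253,244), grip (167,457). The bright tops of the teeth are at x≈291 and 332, y≈360, and the guides run x 465–675 at y≈189 and 287. The side crop confirms that the lever is down and level.

Run:
```python
from h import *
np.set_printoptions(precision=4,suppress=True)
im=cv2.imread('pics/top0.png'); hsv=cv2.cvtColor(im,cv2.COLOR_BGR2HSV)
full=lambda c:np.array(c,float)/6+np.array([200,160])-0.42
P=lambda c,z:onz('top',full(c),z)[:,:2]
g=P([(465,195),(675,184),(470,290),(680,281)],.026); print('guides',g,'mid',g.mean(0))
s=P([(100,113),(692,92),(99,397),(702,376)],.018); print('screws',s)
d=(s[0]-s[1])+(s[2]-s[3]); print('azim y-axis deg',np.degrees(np.arctan2(d[1],d[0])))
d=(g[0]-g[1])+(g[2]-g[3]); print('guides azim',np.degrees(np.arctan2(d[1],d[0])))
# subpixel grip by black mask
roi=im[225:245,215:242].max(2); m=np.zeros(im.shape[:2],np.uint8); m[225:245,215:242]=(roi<60)*255
M=cv2.moments(m,True); uv=(M['m10']/M['m00'],M['m01']/M['m00']); print('grip px',uv,M['m00'],onz('top',[uv],.062))
sd=cv2.imread('pics/side0.png'); m=np.zeros(sd.shape[:2],np.uint8); m[150:172,262:280]=(sd[150:172,262:280].max(2)<60)*255
M=cv2.moments(m,True); uv2=(M['m10']/M['m00'],M['m01']/M['m00'])
p1,r1=ray('top',[uv]);p2,r2=ray('side',[uv2]); 
A=np.c_[r1[0],-r2[0]]; t=np.linalg.lstsq(A,p2-p1,rcond=None)[0]; print('grip tri',p1+t[0]*r1[0],p2+t[1]*r2[0],uv2)
print('teeth gray rows'); print(im[216:226,242:264].mean(2).astype(int))
print('teeth cols->y',onz('top',[(x,220) for x in(246,248,250,252,254,256)],.035)[:,1])
# blank top face: bright top
v=hsv[210:240,398:438]; print(v[:,:,2])
```

```text
guides [[ 0.5694  0.0815]
 [ 0.5759 -0.0235]
 [ 0.5215  0.0778]
 [ 0.527  -0.0266]] mid [0.5484 0.0273]
screws [[ 0.611   0.2682]
 [ 0.6246 -0.0313]
 [ 0.4672  0.2621]
 [ 0.4803 -0.0379]]
azim y-axis deg 92.55195947781804
guides azim 93.27498284403349
grip px (227.34146341463415, 235.78048780487805) 41.0 [[0.4353 0.2171 0.062 ]]
grip tri [0.4354 0.2173 0.0611] [0.4362 0.2172 0.0612] (273.44827586206895, 160.41379310344828)
teeth gray rows
[[154 155 108  69  76 199 238 148  78  50  46 100 255 220 117  67  53  59
   97 127 199 195]
 [108 111 112  62  74 212 237 150  85  53  50 100 254 219 119  69  56  61
   98 128 200 195]
 [107 110 109  72  76 211 237 150  88  54  52 100 254 221 121  70  55  62
   95 124 195 191]
 [170 172 171  76  73 210 237 152  88  54  52  99 254 222 121  71  55  62
  100 128 200 195]
 [201 203 203  76  73 209 239 152  88  54  52 100 254 223 123  70  55  63
  107 133 205 200]
 [201 204 203  76  71 208 239 153  88  55  51 101 254 223 124  70  53  63
  107 133 204 200]
 [196 199 198  74  72 209 240 156  90  52  51  97 252 225 126  72  54  60
  102 127 198 194]
 [190 191 191  71  73 210 243 158  88  53  48  99 255 229 126  69  49  57
   96 121 194 191]
 [188 192 191  71  63 170 214 137  80  76  74 106 243 170 113  78  67  89
  154 174 196 196]
 [194 194 155  87  83 110 139 118 149 143 172 174 206 168 172 171 169 174
  195 198 196 197]]
teeth cols->y [0.1702 0.1643 0.1584 0.1525 0.1466 0.1407]
[[146 146 146 ... 122 147 147]
 [145 146 147 ...  88 116 114]
 [146 145 145 ...  83  82  81]
 ...
 [148 147 149 ... 145 144 144]
 [147 149 149 ... 144 144 145]
 [146 149 148 ... 144 144 145]]
```

Emit:
{"op": "apply_moves", "data": {
  "steps": [
    [1.5, 0, 0, 5.9],
    [1.5, 0, 0, 5.9],
    [2, 0, 0, 5.9],
    [2.5, -2.6, 0, 0],
    [2.5, -2.6, 0, 0],
    [2.5, -2.6, 0, 0],
    [2.5, -2.6, 0, 0],
    [2.5, -2.6, 0, 0],
    [2.5, -2.6, 0, 0],
    [2.5, -2.6, 0, 0]
  ],
  "jaw": 6
}}

```text
time_s: 0.93
ee_pos: [0.4149, -0.3362, 0.2136]
eef_rot: [-0.0, 1.0, 0.022, -0.0]
wrist_force: [0.8, 0.4, 0.1]
opening: 0.0598
grasp_force: 0.0
```

```bash
cat >> h.py <<'E'
np.set_printoptions(precision=4,suppress=True)
def tool():
    o=bot.observe(); q=o['eef_rot']; M=R.from_quat([*q[1:],q[0]]).as_matrix()
    return o,np.array(o['ee_pos']),M
def go(target,az=None):
    o,p,M=tool(); a=np.degrees(np.arctan2(M[1,0],M[0,0]))
    print('t',o['time_s'],'tcp',p,'az',round(a,2),'tilt',M[:,2],'F',o['wrist_force'],'open',o['opening'],o['grasp_force'])
    if az is not None:
        print('spin',round((a-az+180)%360-180,2)); r=np.radians(az); M=np.array([[np.cos(r),np.sin(r),0],[np.sin(r),-np.cos(r),0],[0,0,-1]])
    print('shift cm (after spin)',M.T@(np.array(target)-p)*100)
E
python3 - <<'E'
from h import *
go([.4354,.2172,.12],2.6)
im=cv2.imread('pics/top0.png'); sub=np.zeros(im.shape[:2],np.uint8); sub[185:255,392:450]=255
hsv=cv2.cvtColor(im,cv2.COLOR_BGR2HSV); m=cv2.inRange(hsv,(10,50,120),(32,255,255))&sub
vals=hsv[...,2][m>0]; print(np.percentile(vals,[5,25,50,75,95]))
t=(m>0)&(hsv[...,2]>np.percentile(vals,50)-40)
print(np.array([''.join('#' if b else '.' for b in r) for r in t[208:240,398:440]]))
E
```

```text
t 0.9333 tcp [ 0.4149 -0.3362  0.2136] az 2.56 tilt [-0.0006  0.0004 -1.    ] F [0.7718 0.4314 0.0721] open 0.059810214932267285 0.0
spin -0.04
shift cm (after spin) [  4.5554 -55.1931   9.3625]
[190. 245. 248. 250. 255.]
['..........................................'
 '..........................................'
 '..........................................'
 '..........................................'
 '..........................................'
 '............................#####.........'
 '..........................########........'
 '........................###########.......'
 '......................##############......'
 '....................################......'
 '...................#################......'
 '.................###################......'
 '...............#####################......'
 '.............#######################......'
 '............#######################.......'
 '..........#########################.......'
 '........#########################.........'
 '......#########################...........'
 '.....##########################...........'
 '.....#######################..............'
 '.....#####################................'
 '......##################..................'
 '.......#################..................'
 '.......##############.....................'
 '........############......................'
 '........#########.........................'
 '.........########.........................'
 '..........####............................'
 '............#.............................'
 '..........................................'
 '..........................................'
 '..........................................']
```

Emit:
{"op": "apply_moves", "data": {
  "steps": [
    [0.3, -4, 0, 0],
    [0.3, -4, 0, 0],
    [0.3, -4, 0, 0],
    [0.3, -4, 0, 0],
    [0.3, -4, 0, 0],
    [0.3, -4, 0, 0],
    [0.3, -4, 0, 0],
    [0.3, -4, 0, 0],
    [0.3, -4, 0, 0],
    [0.3, -4, 0, 0]
  ]
}}

```text
time_s: 1.77
ee_pos: [0.4256, 0.0649, 0.2139]
eef_rot: [0.0, 1.0, 0.022, -0.0]
wrist_force: [1.6, 0.0, -0.3]
opening: 0.06
grasp_force: 0.0
```

Emit:
{"op": "apply_moves", "data": {
  "steps": [
    [0.4, -3.8, 0, 0],
    [0.4, -3.8, 1, 0],
    [0.4, -3.8, 1, 0],
    [0.3, -3.2, 2, 0],
    [0, -0.5, 2.5, 0],
    [0, 0, 2.5, 0],
    [0, 0, 0, 0],
    [0, 0, 0, 0],
    [0, 0, 0, 0],
    [0, 0, 0, 0]
  ]
}}

```text
time_s: 2.6
ee_pos: [0.4357, 0.2146, 0.1256]
eef_rot: [-0.001, 1.0, 0.022, 0.002]
wrist_force: [-0.1, -0.1, 0.6]
opening: 0.0604
grasp_force: 0.0
```

Run:
```python
from h import *
go([.4354,.2172,.044],2.6)
crop('side',230,100,370,205,5,'pics/s1.png')
```

```text
t 2.6 tcp [0.4357 0.2146 0.1256] az 2.52 tilt [ 0.003   0.0013 -1.    ] F [-0.054  -0.0815  0.5694] open 0.060405679772533555 0.0
spin -0.08
shift cm (after spin) [-0.0162 -0.2562  8.1556]
```

View pics/s1.png

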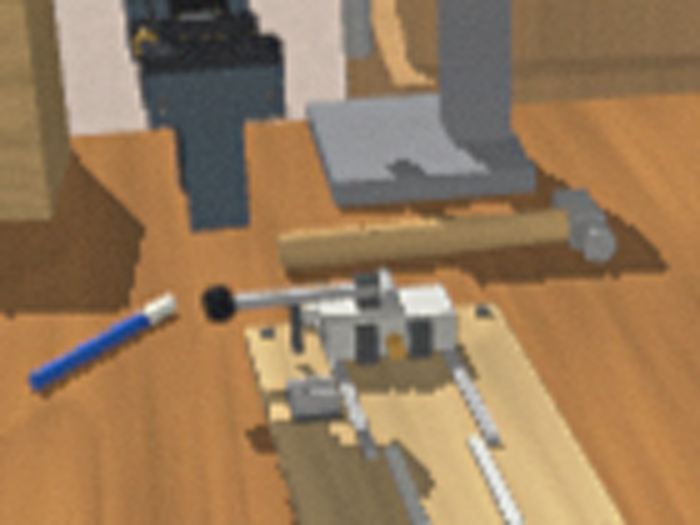

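The fingers (crop x≈218) are directly above the grip (218,302). Descending and gripping.

Emit:
{"op": "apply_moves", "data": {
  "steps": [
    [0, -0.26, 1.6, 0],
    [0, 0, 1.6, 0],
    [0, 0, 1.6, 0],
    [0, 0, 1.6, 0],
    [0, 0, 1.2, 0],
    [0, 0, 0.5, 0],
    [0, 0, 0, 0],
    [0, 0, 0, 0],
    [0, 0, 0, 0],
    [0, 0, 0, 0]
  ]
}}

```text
time_s: 3.48
ee_pos: [0.4352, 0.2175, 0.0439]
eef_rot: [-0.0, 1.0, 0.022, 0.001]
wrist_force: [-1.1, 0.6, 0.6]
opening: 0.0599
grasp_force: 0.0
```

Emit:
{"op": "apply_moves", "data": {
  "steps": [
    [0, 0, 0, 0],
    [0, 0, 0, 0],
    [0, 0, 0, 0],
    [0, 0, 0, 0],
    [0, 0, 0, 0],
    [0, 0, 0, 0],
    [0, 0, 0, 0],
    [0, 0, 0, 0],
    [0, 0, 0, 0],
    [0, 0, 0, 0]
  ],
  "jaw": 0.5,
  "squeeze": 15
}}

```text
time_s: 4.32
ee_pos: [0.4344, 0.217, 0.0429]
eef_rot: [0.0, 1.0, 0.022, -0.0]
wrist_force: [-0.3, -1.6, 0.9]
opening: 0.0196
grasp_force: 15.0
```

Emit:
{"op": "apply_moves", "data": {
  "steps": [
    [0.02, 0, -0.58, 0],
    [0.05, 0, -0.58, 0],
    [0.08, 0, -0.57, 0],
    [0.11, 0, -0.57, 0],
    [0.14, 0, -0.56, 0],
    [0.17, 0, -0.55, 0],
    [0.2, 0, -0.54, 0],
    [0.23, 0, -0.53, 0],
    [0.26, 0, -0.52, 0],
    [0.29, 0, -0.5, 0]
  ]
}}

```text
time_s: 5.15
ee_pos: [0.4495, 0.2177, 0.0983]
eef_rot: [0.0, 1.0, 0.022, -0.001]
wrist_force: [-0.7, -1.3, -2.7]
opening: 0.0196
grasp_force: 15.0
```

Run:
```python
from h import *
im=bot.get_image('side'); cv2.imwrite('pics/side1.png',im)
go([.4354,.2172,.044],2.6)
crop('side',230,100,370,205,5,'pics/s2.png',im)
```

```text
t 5.2 tcp [0.4501 0.2179 0.0992] az 2.56 tilt [-0.0004 -0.0001 -1.    ] F [-3.8488 -3.1627  1.0891] open 0.01995612101573232 14.999968260526657
spin -0.04
shift cm (after spin) [-1.476   0.0025  5.5187]
```

View pics/s2.png

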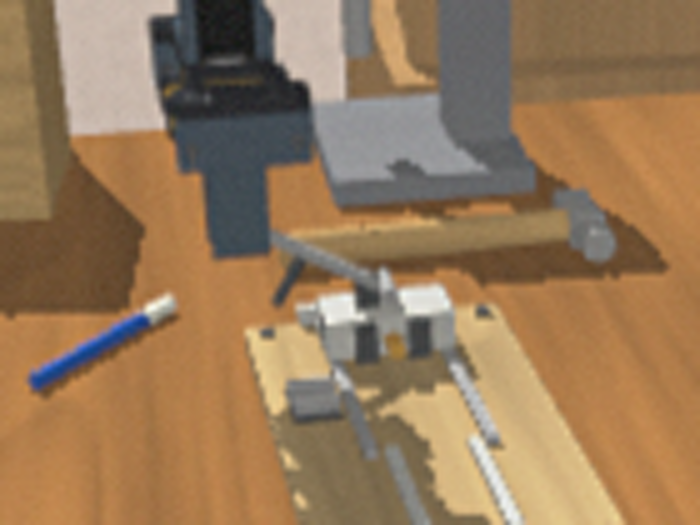

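The lever is up (≈0.5 rad) and held in the fingers. Pulling the carriage towards the mark.

Emit:
{"op": "apply_moves", "data": {
  "steps": [
    [0, 0.7, 0, 0],
    [0, 0.8, 0, 0],
    [0, 0.8, 0, 0],
    [0, 0.8, 0, 0],
    [0, 0.8, 0, 0],
    [0, 0.8, 0, 0],
    [0, 0.8, 0, 0],
    [0, 0.8, 0, 0],
    [0, 0.3, 0, 0],
    [0, 0, 0, 0]
  ]
}}

```text
time_s: 6.03
ee_pos: [0.4527, 0.1514, 0.0984]
eef_rot: [0.0, 1.0, 0.022, -0.0]
wrist_force: [-5.6, -1.1, 3.7]
opening: 0.0198
grasp_force: 15.0
```

Run:
```python
from h import *
go([.4501,.152,.0992],2.6)
im=bot.get_image('side'); cv2.imwrite('pics/side2.png',im)
t=bot.get_image('top'); cv2.imwrite('pics/top2.png',t)
a=cv2.resize(im[145:205,255:345],None,fx=8,fy=8,interpolation=cv2.INTER_CUBIC)
cv2.imwrite('pics/s3.png',a)
# carriage right (stop) edge & left edge in top, previous and now
for n in('top0','top2'):
    print(n,cv2.imread(f'pics/{n}.png')[192:196,214:266].mean((0,2)).astype(int))
```

```text
t 6.0333 tcp [0.4527 0.1514 0.0984] az 2.53 tilt [-0.     -0.0001 -1.    ] F [-5.5624 -1.0942  3.6508] open 0.019763848303941563 15.00023603439331
spin -0.07
shift cm (after spin) [-0.2544 -0.0734 -0.0801]
top0 [109 107 108 111 188 186 249 246 245 245 245 245 244 241 243 244 244 242
 244 246 252  55 101  61  63 109 115 113 114 114 115 114 114 114 112 122
 191 187 187 195 194 194 195 195 196 195 195 196 196 196 196 197]
top2 [118 117 118 120 196 187 188 171 173 163 156 155 150 148 132 109 113 137
 139 125  35 146 148 146  71  71  70  49 110 213 252 251 250 250 249 248
 248 250 249 249 250 252 255 109 105  70  70 133 129 128 129 129]
```

View pics/s3.png

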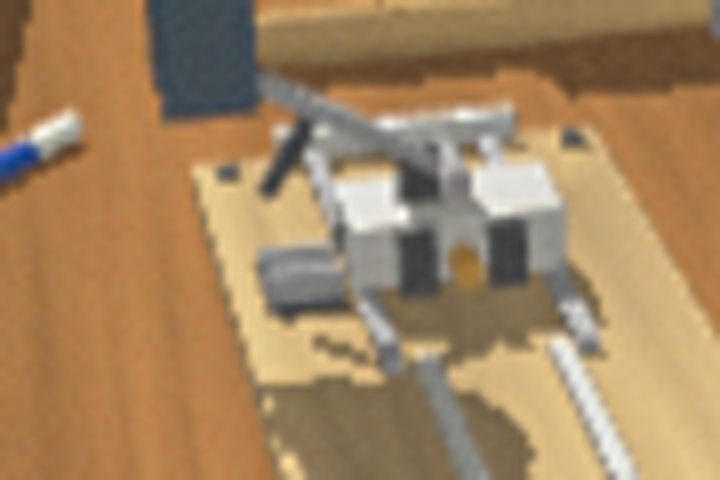

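The side crop shows the pin (270,190) about abreast of the notch block (300,280). I'll measure carriage travel by ray casting and re-check the teeth under the different shadow.

Run:
```python
from h import *
e=onz('top',[(234.55,194),(256.55,194)],.05); print('front edge',e, e[0]-e[1])
for n in('top0','top2'):
    print(n,cv2.imread(f'pics/{n}.png')[217:223,240:266].mean((0,2)).astype(int))
# lever profile in both (lever arm cols) rows 208..228
print(cv2.imread('pics/top2.png')[200:232:3,236:262].mean(2).astype(int))
print('mark',onz('top',[(251.9,220)],.032))
# predicted pixels of block with hypothesised mark, teeth edges at floor and top
c=np.array([.5484,.0273]); yv=np.array([-.0454,.999]); xv=np.array([.999,.0454])
m=onz('top',[(251.9,220)],.032)[0,:2]; print('mark in channel',(m-c)@xv,(m-c)@yv)
_,p,_=tool(); print('grip in channel',(p[:2]-c)@xv,(p[:2]-c)@yv,'front edge',[(q[:2]-c)@yv for q in e])
```

```text
front edge [[0.5586 0.2037 0.05  ]
 [0.5592 0.139  0.05  ]] [-0.0006  0.0647  0.    ]
top0 [159 172 164 166 166  73  73 210 238 152  88  54  51  99 254 222 122  70
  55  62 101 129 200 196 195 194]
top2 [151  92  63  66  66  71  76  61  41  26  25  38  37  37  32  34  95  75
  56  62 101 125 188 102  32  37]
[[154 151 140  67  80  72  24  26  19  54 190 215 204 139 127 140 184 183
  200 151 182 131 116 118 118 116]
 [147 152 155  77  67  98  43  22  22  15  72 246 220 194 186  85 184 179
  182 185 176 118  73  80  92 117]
 [ 84 154 149 112  61  73  98  39  23  22  20  44 169 196 158 114 241 242
  254 255 255 117 109  88  49 125]
 [ 43 155 151 151  73  64  78  95  34  23  23  20  44 155 139 248 255 254
  254 254 255 135 112 106 105 124]
 [ 33 134 152 151  86  59  66  77  93  34  22  24  22  25  35  32  29  28
   26  93 232 126  97 123 125 125]
 [ 75  85 154 150 136  64  64  66  75  91  37  24  23  27  34  35  36  35
   38  49  43  37  34  33  32  34]
 [120  37 156 152 155  77  63  65  67  76  92  36  23  23  25  40  36  35
   31  37 106  70  55  59  93 117]
 [147  33 107 154 149 104  62  66  65  67  68  84  60  26  23  38  38  38
   32  32  97  84  62  69 116 146]
 [147  74  71 154 151 146  72  63  64  66  66  67  71  75  67  63  37  38
   36  24  66  95  74  99 167 187]
 [149 130  30 157 152 151  85  61  65  66  65  66  67  66  66  67  48  37
   36  26 116 222 217 216 216 218]
 [150 148  43  94 153 151 128  66  65  66  65  66  65  66  66  66  55  38
   35  22  72 135 129 129 128 131]]
mark [[0.4841 0.1533 0.032 ]]
mark in channel -0.05853943418984257 0.1287616223581986
grip in channel -0.09008566684521113 0.1283717365388549 front edge [np.float64(0.17578188041661602), np.float64(0.11113793945769654)]
```

Grip at channel y 0.1284 against mark 0.1288, within the lead-in. Lowering the lever along its arc.

Emit:
{"op": "apply_moves", "data": {
  "steps": [
    [-0.29, 0, 0.5, 0],
    [-0.26, 0, 0.52, 0],
    [-0.23, 0, 0.53, 0],
    [-0.2, 0, 0.54, 0],
    [-0.17, 0, 0.55, 0],
    [-0.14, 0, 0.56, 0],
    [-0.11, 0, 0.57, 0],
    [-0.08, 0, 0.57, 0],
    [-0.05, 0, 0.58, 0],
    [-0.02, 0, 0.58, 0]
  ]
}}

```text
time_s: 6.97
ee_pos: [0.4379, 0.1514, 0.0425]
eef_rot: [-0.0, 1.0, 0.022, 0.001]
wrist_force: [-1.5, -1.6, 13.1]
opening: 0.0199
grasp_force: 15.0
```

Emit:
{"op": "apply_moves", "data": {
  "steps": [
    [0, 0, 0.2, 0],
    [0, 0, 0, 0],
    [0, 0, 0, 0],
    [0, 0, 0, 0],
    [0, 0, 0, 0],
    [0, 0, 0, 0],
    [0, 0, 0, 0],
    [0, 0, 0, 0],
    [0, 0, 0, 0],
    [0, 0, 0, 0]
  ]
}}

```text
time_s: 7.8
ee_pos: [0.438, 0.1515, 0.0415]
eef_rot: [-0.0, 1.0, 0.022, 0.001]
wrist_force: [-0.8, -2.1, 10.3]
opening: 0.0201
grasp_force: 15.0
```

Emit:
{"op": "apply_moves", "data": {
  "steps": [
    [0, 0, 0, 0],
    [0, 0, 0, 0],
    [0, 0, 0, 0],
    [0, 0, 0, 0],
    [0, 0, -1, 0],
    [0, 0, -2, 0],
    [0, 0, -3, 0],
    [0, 0, -4, 0],
    [0, 4, -4, 0],
    [0, 4, 0, 0]
  ],
  "jaw": 6
}}

```text
time_s: 8.63
ee_pos: [0.4447, 0.0838, 0.176]
eef_rot: [-0.001, 1.0, 0.025, 0.006]
wrist_force: [1.0, -0.6, -0.3]
opening: 0.0596
grasp_force: 0.0
```

Emit:
{"op": "apply_moves", "data": {
  "steps": [
    [0, 4, 0, 0],
    [0, 4, 0, 0],
    [0, 4, 0, 0],
    [0, 4, 0, 0],
    [0, 4, 0, 0],
    [0, 4, 0, 0],
    [0, 4, 0, 0],
    [0, 4, 0, 0],
    [0, 0, 0, 0],
    [0, 0, 0, 0]
  ],
  "jaw": 7
}}

```text
time_s: 9.47
ee_pos: [0.4545, -0.2393, 0.1697]
eef_rot: [-0.0, 1.0, 0.02, -0.0]
wrist_force: [0.2, 0.7, -0.4]
opening: 0.0699
grasp_force: 0.0
```

Run:
```python
from h import *
go([.42,-.2,.2],2.6)
im=bot.get_image('side'); cv2.imwrite('pics/side3.png',im)
t=bot.get_image('top'); cv2.imwrite('pics/top3.png',t)
a=cv2.resize(im[145:215,250:350],(500,350),interpolation=cv2.INTER_CUBIC)
b=cv2.resize(t[165:245,205:305],(500,400),interpolation=cv2.INTER_CUBIC)
cv2.imwrite('pics/c4.png',np.vstack([a,b])[:600] if 0 else np.hstack([cv2.resize(a,(390,273)),cv2.resize(b,(400,320))[:273]]))
# grip triangulation
def cen(im,u0,v0,u1,v1):
    m=np.zeros(im.shape[:2],np.uint8); m[v0:v1,u0:u1]=(im[v0:v1,u0:u1].max(2)<60)*255
    n,l,s,c=cv2.connectedComponentsWithStats(m); i=1+np.argmax(s[1:,4]); print(s[i],c[i]); return c[i]
u1=cen(t,235,222,262,248); u2=cen(im,255,150,285,185)
p1,r1=ray('top',[u1]);p2,r2=ray('side',[u2]); k=np.linalg.lstsq(np.c_[r1[0],-r2[0]],p2-p1,rcond=None)[0]; print('grip tri',p1+k[0]*r1[0],p2+k[1]*r2[0])
```

```text
t 9.4667 tcp [ 0.4545 -0.2393  0.1697] az 2.35 tilt [-0.0008  0.0009 -1.    ] F [ 0.1782  0.667  -0.3717] open 0.06987602994526004 0.0
spin -0.25
shift cm (after spin) [-3.2662 -4.0833 -3.03  ]
[247 232   7   6  36] [250.0556 234.9167]
[274 164  11  10  59] [279.322  167.8644]
grip tri [0.4383 0.1516 0.064 ] [0.4494 0.1513 0.0646]
```

View pics/c4.png

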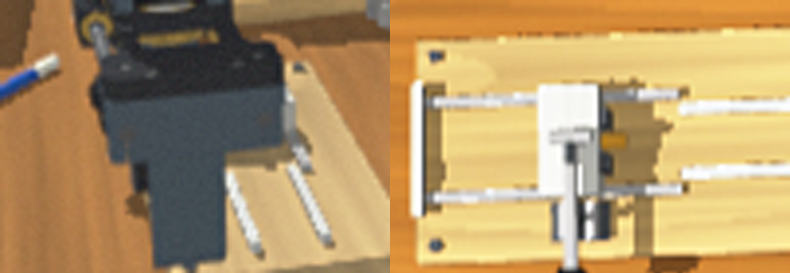

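The top view shows the lever lying between the two teeth, carriage at the mark. The side view is blocked by the gripper, so I'll re-check it later. Now locating the blank.

Run:
```python
from h import *
im=cv2.imread('pics/top0.png'); hsv=cv2.cvtColor(im,cv2.COLOR_BGR2HSV)
g=cv2.inRange(hsv,(35,40,30),(90,255,255)); sub=np.zeros_like(g); sub[208:242,398:440]=255
m=cv2.inRange(hsv,(10,50,120),(32,255,255))&sub
c=max(cv2.findContours(m,0,1)[0],key=cv2.contourArea)[:,0].astype(float)
w=onz('top',c,.052)[:,:2].astype(np.float32)
r=cv2.minAreaRect(w*1000); print(r, cv2.boxPoints(r))
# side view: mask on top face (z=.052)
s=cv2.imread('pics/side0.png'); hs=cv2.cvtColor(s,cv2.COLOR_BGR2HSV); sub=np.zeros(s.shape[:2],np.uint8); sub[258:315,288:342]=255
m=cv2.inRange(hs,(8,50,90),(32,255,255))&sub
c=max(cv2.findContours(m,0,1)[0],key=cv2.contourArea)
v=hs[...,2][m>0]; print('side V',np.percentile(v,[5,25,50,75,95]),cv2.contourArea(c))
for r in range(260,312,2): print(r,''.join('.' if not m[r,k] else str(min(9,hs[r,k,2]//28)) for k in range(288,342)))
```

```text
((475.9472351074219, -335.96343994140625), (37.96721649169922, 96.06088256835938), 29.463964462280273) [[ 435.7938 -303.4826]
 [ 483.0439 -387.1194]
 [ 516.1006 -368.4443]
 [ 468.8506 -284.8074]]
side V [121.45 135.25 174.   223.   233.  ] 1030.0
260 66666666666666666666655555555555554...................
262 66666666666665554.....................................
264 54....................................................
266 ...................566................................
268 ...............5788888875.............................
270 ...........5788888887777886...........................
272 .......5678888888888887877887.........................
274 .......6887777888888888887777886......................
276 .......445787777788888888877777786....................
278 .......444457877777788888888877777886.................
280 .......444444467777777788887888777777775..............
282 .......44444444457777777778878888888888886............
284 .......4444444444456777777778888888888888887..........
286 ........34444444444446777777888888888888787776........
288 ..........4444444444444577778888888777777777885.......
290 .............4444444444444778888887888777777885.......
292 ...............34444444444446788788777877777754.......
294 .................344444444444456777888877765443.......
296 ...................4444444444444455555555444444.......
298 ......................4444444445555555555554444.......
300 ........................34444444555555555555444.......
302 ..........................344445445555555554443.......
304 ............................444545555555555543........
306 ...............................4455555555543..........
308 ..................................333433..............
310 ......................................................
```

Run:
```python
from h import *
s=cv2.imread('pics/side0.png'); hs=cv2.cvtColor(s,cv2.COLOR_BGR2HSV); m=np.zeros(s.shape[:2],np.uint8)
m[265:297,294:338]=((hs[265:297,294:338,2]>175)&(hs[265:297,294:338,0]<33))*255
S=8; big=cv2.resize(m,None,fx=S,fy=S,interpolation=cv2.INTER_LINEAR)>127
c=max(cv2.findContours(big.astype(np.uint8),0,1)[0],key=cv2.contourArea)[:,0].astype(float)
c=(c+.5)/S-.5
w=onz('side',c,.052)[:,:2].astype(np.float32)
r=cv2.minAreaRect(w*1000); print(r, cv2.boxPoints(r))
go([.477,-.339,.12],29.5)
```

```text
((477.3997802734375, -341.42755126953125), (37.69266128540039, 90.89645385742188), 29.487018585205078) [[ 438.6238 -311.143 ]
 [ 483.3655 -390.2654]
 [ 516.1757 -371.7121]
 [ 471.4341 -292.5897]]
t 9.5667 tcp [ 0.4544 -0.237   0.1699] az 2.56 tilt [-0.0012  0.0013 -1.    ] F [ 0.0892 -0.4637 -0.2798] open 0.07012041703738922 0.0
spin -26.94
shift cm (after spin) [-3.0524  9.9925  4.9853]
```

The side view gives a clean top face, 37.7×90.9 mm, centre (0.4774,-0.3414), square end at azimuth 119.5°.

Emit:
{"op": "apply_moves", "data": {
  "steps": [
    [0, 0, 0, -7],
    [0, 0, 0, -7],
    [0, 0, 0, -7],
    [0, 0, 0, -7],
    [0, 0, 0, -7],
    [0, 0, 0, -7],
    [0, 0, 0, -7],
    [0, 0, 0, -7],
    [0, 0, 0, -7],
    [0, 0, 0, -7]
  ]
}}

```text
time_s: 10.4
ee_pos: [0.4548, -0.2357, 0.1704]
eef_rot: [-0.0, 0.803, 0.595, 0.0]
wrist_force: [-0.3, 0.3, 0.4]
opening: 0.0698
grasp_force: 0.0
```

Emit:
{"op": "apply_moves", "data": {
  "steps": [
    [0, 0, 0, -6.7],
    [0, 0, 0, -6.7],
    [0, 0, 0, -6.7],
    [0, 0, 0, -6.7],
    [0, 0, 0, -6.7],
    [0, 0, 0, -6.7],
    [0, 0, 0, -6.7],
    [-3.4, -1, 0, 0],
    [-3.4, -1, 0, 0],
    [-3.4, -1.1, 0, 0]
  ]
}}

```text
time_s: 11.23
ee_pos: [0.4789, -0.3404, 0.1708]
eef_rot: [0.0, 0.502, 0.865, 0.0]
wrist_force: [0.6, -0.7, 1.1]
opening: 0.0696
grasp_force: 0.0
```

Emit:
{"op": "apply_moves", "data": {
  "steps": [
    [0, 0, 2, 0],
    [0, 0, 2, 0],
    [0, 0, 1, 0],
    [0, 0, 0, 0],
    [0, 0, 0, 0],
    [0, 0, 0, 0],
    [0, 0, 0, 0],
    [0, 0, 0, 0],
    [0, 0, 0, 0],
    [0, 0, 0, 0]
  ]
}}

```text
time_s: 12.07
ee_pos: [0.4782, -0.342, 0.121]
eef_rot: [0.001, 0.504, 0.864, -0.0]
wrist_force: [0.2, -0.1, -0.9]
opening: 0.0702
grasp_force: 0.0
```

Run:
```python
from h import *
go([.4774,-.3414,.034],119.5)
im=bot.get_image('side'); cv2.imwrite('pics/side4.png',im)
a=cv2.resize(im[150:350,250:450],None,fx=3,fy=3,interpolation=cv2.INTER_CUBIC); cv2.imwrite('pics/c5.png',a)
```

```text
t 12.0667 tcp [ 0.4782 -0.342   0.121 ] az 119.47 tilt [ 0.0008 -0.0007 -1.    ] F [ 0.2415 -0.1191 -0.8559] open 0.07021482821202071 0.0
spin -0.03
shift cm (after spin) [ 0.0882 -0.0396  8.7009]
```

View pics/c5.png

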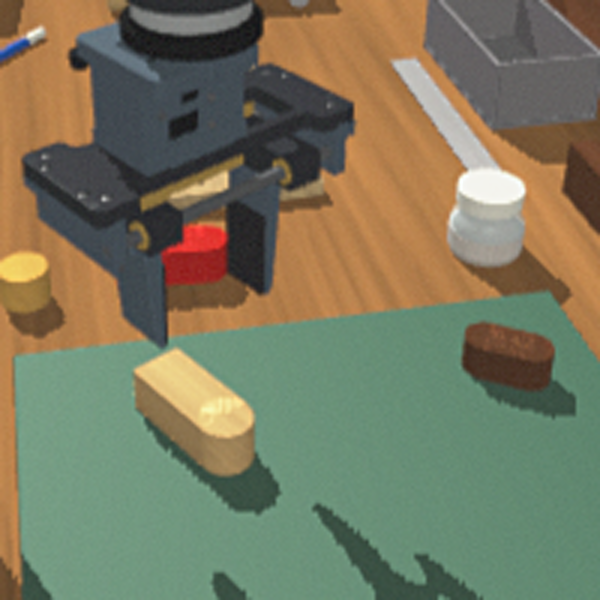

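The open fingers straddle the blank's line (blank at crop (195,410)) and nothing is in the way. Descend and grip.

Emit:
{"op": "apply_moves", "data": {
  "steps": [
    [0.1, 0, 1.5, 0],
    [0, 0, 1.5, 0],
    [0, 0, 1.5, 0],
    [0, 0, 1.5, 0],
    [0, 0, 1.2, 0],
    [0, 0, 0.9, 0],
    [0, 0, 0.5, 0],
    [0, 0, 0.1, 0],
    [0, 0, 0, 0],
    [0, 0, 0, 0]
  ]
}}

```text
time_s: 12.95
ee_pos: [0.478, -0.3414, 0.0341]
eef_rot: [0.001, 0.504, 0.864, -0.0]
wrist_force: [0.1, -0.2, 0.3]
opening: 0.0702
grasp_force: 0.0
```

Emit:
{"op": "apply_moves", "data": {
  "steps": [
    [0, 0, 0, 0],
    [0, 0, 0, 0],
    [0, 0, 0, 0],
    [0, 0, 0, 0],
    [0, 0, 0, 0],
    [0, 0, 0, 0],
    [0, 0, 0, 0],
    [0, 0, 0, 0],
    [0, 0, 0, 0],
    [0, 0, 0, 0]
  ],
  "jaw": 2,
  "squeeze": 40
}}

```text
time_s: 13.78
ee_pos: [0.4775, -0.341, 0.0336]
eef_rot: [0.0, 0.504, 0.864, -0.0]
wrist_force: [-0.1, -0.1, 2.3]
opening: 0.0356
grasp_force: 40.0
```

Emit:
{"op": "apply_moves", "data": {
  "steps": [
    [0, 0, -0.5, 0],
    [0, 0, -1.5, 0],
    [0, 0, -2, 0],
    [0, 0, -2, 0],
    [0, 0, -2, 0],
    [0, 0, -2, 0],
    [0, 0, 0, 7],
    [0, 0, 0, 7],
    [0, 0, 0, 7],
    [0, 0, 0, 5.9]
  ]
}}

```text
time_s: 14.62
ee_pos: [0.4774, -0.3408, 0.1336]
eef_rot: [-0.0, 0.693, 0.721, 0.0]
wrist_force: [-0.0, 0.8, -1.8]
opening: 0.0355
grasp_force: 40.0
```

Run:
```python
from h import *
c=np.array([.5484,.0273]); yv=np.array([-.0454,.999])
# target: blank centre at channel y: stop .1288-.025 - .045 - .012 - .018 clear
print('stop ch y',.1288-.025); t=c+yv*(.1288-.025-.045-.03); print(t)
go([*t,.12],92.6)
im=bot.get_image('side'); cv2.imwrite('pics/side5.png',im); cv2.imwrite('pics/top5.png',bot.get_image('top'))
a=cv2.resize(im[130:330,240:400],None,fx=3,fy=3,interpolation=cv2.INTER_CUBIC); cv2.imwrite('pics/c6.png',a)
```

```text
stop ch y 0.1038
[0.5471 0.0561]
t 14.6167 tcp [ 0.4774 -0.3408  0.1336] az 92.24 tilt [-0.      0.0001 -1.    ] F [-0.03    0.8232 -1.7637] open 0.03545172139094393 39.99460279941559
spin -0.36
shift cm (after spin) [39.3311  8.7617  1.3558]
```

View pics/c6.png

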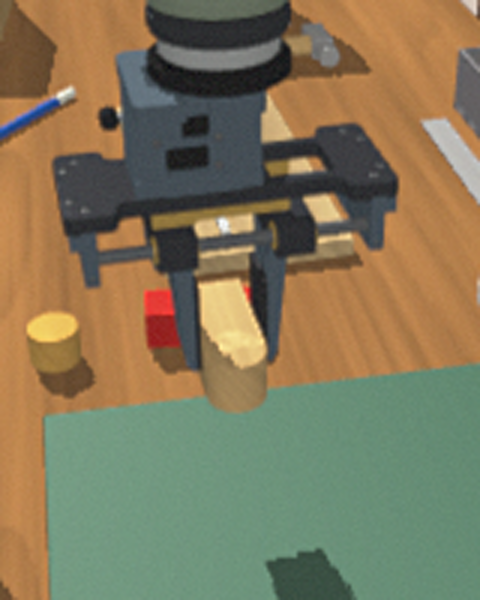

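Blank firmly held, square end forward. Refining the channel line from the guides in the clear top view before placing.

Run:
```python
from h import *
im=cv2.imread('pics/top5.png'); g=im[...,0].astype(float) # blue: white vs yellow
def line(u0,u1,v0,v1):
    out=[]
    for u in range(u0,u1):
        col=g[v0:v1,u]; w=np.clip(col-np.median(col)-15,0,None)
        if w.sum()>30: out.append((u,(w*np.arange(v0,v1)).sum()/w.sum()))
    return np.array(out)
cl=[]
for v0,v1 in((186,197),(202,213)):
    L=line(281,310,v0,v1); W=onz('top',L,.026)[:,:2]
    k=np.polyfit(W[:,1],W[:,0],1); r=W[:,0]-np.polyval(k,W[:,1]); print(len(L),'slope deg',np.degrees(np.arctan(-k[0])),'x at y=.05',np.polyval(k,.05),'rms',r.std()); cl.append(np.polyval(k,[.0,.05,.1]))
print('sep',cl[0]-cl[1],'centre x at y=0,.05,.1',(cl[0]+cl[1])/2)
print('front edge cols', im[190:196,236:266].mean((0,2)).astype(int))
print('plunger row',im[198:203,254:270].mean(0).astype(int).tolist())
```

```text
29 slope deg 1.9725721225566955 x at y=.05 0.5724588402799813 rms 0.0003120639861000889
29 slope deg 2.361821077071983 x at y=.05 0.523306169283504 rms 0.00032625268703157114
sep [0.0488 0.0492 0.0495] centre x at y=0,.05,.1 [0.5498 0.5479 0.546 ]
front edge cols [197 197 195 191 190 202 250 247 247 247 247 247 246 244 245 246 246 245
 246 248 252  87 100  75  92 122 121 121 120 121]
plunger row [[191, 193, 195], [146, 150, 151], [169, 174, 173], [84, 103, 113], [39, 111, 155], [40, 114, 158], [42, 114, 158], [42, 114, 159], [41, 113, 158], [43, 112, 153], [62, 109, 138], [74, 121, 148], [74, 121, 148], [73, 120, 147], [73, 121, 148], [74, 121, 148]]
```

Emit:
{"op": "apply_moves", "data": {
  "steps": [
    [3.9, 0.8, 0, -0.4],
    [3.9, 0.8, 0, 0],
    [3.9, 0.8, 0, 0],
    [3.9, 0.8, 0, 0],
    [3.9, 0.9, 0, 0],
    [3.9, 0.9, 0, 0],
    [3.9, 0.9, 0, 0],
    [3.9, 0.9, 0, 0],
    [3.9, 0.9, 0, 0],
    [2, 0.6, 0, 0]
  ]
}}

```text
time_s: 15.55
ee_pos: [0.5416, 0.0378, 0.1335]
eef_rot: [-0.0, 0.687, 0.727, 0.001]
wrist_force: [0.3, 0.4, -0.4]
opening: 0.0361
grasp_force: 40.0
```

Run:
```python
from h import *
go([.5478,.053,.033],92.4)
```

```text
t 15.55 tcp [0.5416 0.0378 0.1335] az 93.29 tilt [ 0.0003  0.0015 -1.    ] F [ 0.3048  0.3681 -0.432 ] open 0.036104563747672354 39.99941110610962
spin 0.89
shift cm (after spin) [ 1.4966  0.6865 10.0525]
```

Emit:
{"op": "apply_moves", "data": {
  "steps": [
    [0.7, 0.3, 1, 0.9],
    [0.8, 0.4, 1.5, 0],
    [0, 0, 1.5, 0],
    [0, 0, 1.5, 0],
    [0, 0, 1.5, 0],
    [0, 0, 0, 0],
    [0, 0, 0, 0],
    [0, 0, 0, 0],
    [0, 0, 0, 0],
    [0, 0, 0, 0]
  ]
}}

```text
time_s: 16.38
ee_pos: [0.5485, 0.049, 0.0644]
eef_rot: [0.001, 0.694, 0.72, 0.001]
wrist_force: [0.2, 0.9, -2.2]
opening: 0.0355
grasp_force: 40.0
```

Run:
```python
from h import *
go([.5478,.053,.033],92.4)
im=bot.get_image('side'); cv2.imwrite('pics/side6.png',im)
a=cv2.resize(im[100:240,235:375],None,fx=4,fy=4,interpolation=cv2.INTER_CUBIC); cv2.imwrite('pics/c7.png',a)
```

```text
t 16.3833 tcp [0.5485 0.049  0.0644] az 92.09 tilt [ 0.0021  0.0001 -1.    ] F [ 0.1937  0.89   -2.2247] open 0.03553270417100492 39.99974548816681
spin -0.31
shift cm (after spin) [ 0.4018 -0.0528  3.1449]
```

View pics/c7.png

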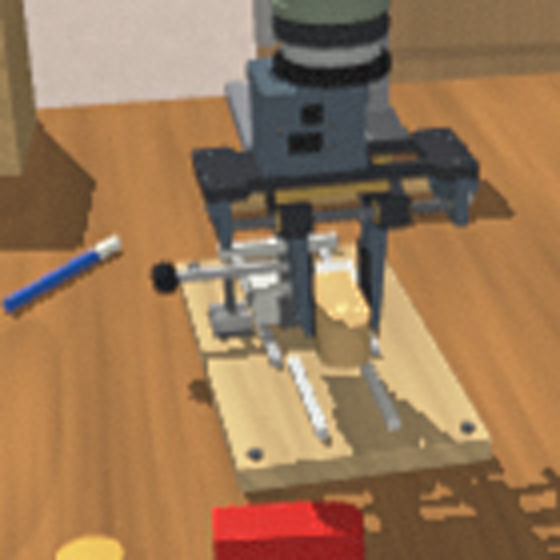

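The lever is level, with its pin (228,290) down in the notch block, and the blank sits above the channel between the guides. Lowering.

Emit:
{"op": "apply_moves", "data": {
  "steps": [
    [0, -0.05, 0.8, -0.3],
    [0, 0, 0.8, 0],
    [0, 0, 0.6, 0],
    [0, 0, 0.5, 0],
    [0, 0, 0.3, 0],
    [0, 0, 0.2, 0],
    [0, 0, 0, 0],
    [0, 0, 0, 0],
    [0, 0, 0, 0],
    [0, 0, 0, 0]
  ]
}}

```text
time_s: 17.27
ee_pos: [0.5472, 0.049, 0.0315]
eef_rot: [-0.0, 0.692, 0.722, -0.0]
wrist_force: [-2.3, -0.4, 2.7]
opening: 0.0357
grasp_force: 40.0
```

Emit:
{"op": "apply_moves", "data": {
  "steps": [
    [0.4, 0, 0, 0],
    [0.4, 0, 0, 0],
    [0.4, 0, 0, 0],
    [0.4, 0, 0, 0],
    [0.4, 0, 0, 0],
    [0.4, 0, 0, 0],
    [0.3, 0, 0, 0],
    [0.2, 0, 0, 0],
    [0.1, 0, 0, 0],
    [0, 0, 0, 0]
  ],
  "squeeze": 55
}}

```text
time_s: 18.1
ee_pos: [0.5464, 0.0787, 0.0316]
eef_rot: [0.001, 0.692, 0.722, -0.0]
wrist_force: [0.8, -4.3, 3.6]
opening: 0.0359
grasp_force: 55.0
```

Emit:
{"op": "apply_moves", "data": {
  "steps": [
    [0.1, 0, 0, 0],
    [0.1, 0, 0, 0],
    [0.1, 0, 0, 0],
    [0.1, 0, 0, 0],
    [0.05, 0, 0, 0],
    [0, 0, 0, 0],
    [0, 0, 0, 0],
    [0, 0, 0, 0],
    [0, 0, 0, 0],
    [0, 0, 0, 0]
  ]
}}

```text
time_s: 18.93
ee_pos: [0.5461, 0.0826, 0.0316]
eef_rot: [0.001, 0.692, 0.722, -0.0]
wrist_force: [0.9, -6.7, 4.1]
opening: 0.0357
grasp_force: 55.0
```

Emit:
{"op": "apply_moves", "data": {
  "steps": [
    [0.05, 0, 0, 0],
    [0.05, 0, 0, 0],
    [0.05, 0, 0, 0],
    [0.05, 0, 0, 0],
    [0, 0, 0, 0],
    [0, 0, 0, 0],
    [0, 0, 0, 0],
    [0, 0, 0, 0],
    [0, 0, 0, 0],
    [0, 0, 0, 0]
  ]
}}

```text
time_s: 19.77
ee_pos: [0.5461, 0.0843, 0.0316]
eef_rot: [0.001, 0.692, 0.722, -0.001]
wrist_force: [0.2, -6.7, 3.8]
opening: 0.0355
grasp_force: 55.0
```

Emit:
{"op": "apply_moves", "data": {
  "steps": [
    [0.05, 0, 0, 0],
    [0.05, 0, 0, 0],
    [0.05, 0, 0, 0],
    [0, 0, 0, 0],
    [0, 0, 0, 0],
    [0, 0, 0, 0],
    [0, 0, 0, 0],
    [0, 0, 0, 0],
    [0, 0, 0, 0],
    [0, 0, 0, 0]
  ]
}}

```text
time_s: 20.6
ee_pos: [0.546, 0.0857, 0.0316]
eef_rot: [0.001, 0.692, 0.722, -0.001]
wrist_force: [0.5, -6.8, 4.0]
opening: 0.0356
grasp_force: 55.0
```

Emit:
{"op": "apply_moves", "data": {
  "steps": [
    [0.05, 0, 0, 0],
    [0.05, 0, 0, 0],
    [0.05, 0, 0, 0],
    [0.05, 0, 0, 0],
    [0, 0, 0, 0],
    [0, 0, 0, 0],
    [0, 0, 0, 0],
    [0, 0, 0, 0],
    [0, 0, 0, 0],
    [0, 0, 0, 0]
  ]
}}

```text
time_s: 21.43
ee_pos: [0.546, 0.087, 0.0316]
eef_rot: [0.001, 0.692, 0.722, -0.001]
wrist_force: [0.9, -10.6, 3.1]
opening: 0.0358
grasp_force: 55.0
```

Emit:
{"op": "apply_moves", "data": {
  "steps": [
    [0.05, 0, 0, 0],
    [0.05, 0, 0, 0],
    [0.05, 0, 0, 0],
    [0, 0, 0, 0],
    [0, 0, 0, 0],
    [0, 0, 0, 0],
    [0, 0, 0, 0],
    [0, 0, 0, 0],
    [0, 0, 0, 0],
    [0, 0, 0, 0]
  ]
}}

```text
time_s: 22.27
ee_pos: [0.546, 0.0873, 0.0317]
eef_rot: [0.002, 0.691, 0.722, -0.002]
wrist_force: [1.3, -14.6, 4.7]
opening: 0.0356
grasp_force: 55.0
```

Emit:
{"op": "apply_moves", "data": {
  "steps": [
    [0.05, 0, 0, 0],
    [0.05, 0, 0, 0],
    [0.05, 0, 0, 0],
    [0.05, 0, 0, 0],
    [0.05, 0, 0, 0],
    [0, 0, 0, 0],
    [0, 0, 0, 0],
    [0, 0, 0, 0],
    [0, 0, 0, 0],
    [0, 0, 0, 0]
  ]
}}

```text
time_s: 23.1
ee_pos: [0.546, 0.0877, 0.0318]
eef_rot: [0.003, 0.691, 0.723, -0.003]
wrist_force: [1.4, -22.4, 5.7]
opening: 0.0353
grasp_force: 55.0
```

Run:
```python
from h import *
go([.546,.0873,.0316],92.4)
t=bot.get_image('top'); im=bot.get_image('side')
a=cv2.resize(t[165:245,205:305],None,fx=4,fy=4,interpolation=cv2.INTER_CUBIC)
b=cv2.resize(im[130:210,250:345],None,fx=4,fy=4,interpolation=cv2.INTER_CUBIC)
cv2.imwrite('pics/c8.png',np.hstack([a,b])); go([.546,.0873,.0316],92.4)
```

```text
t 23.1 tcp [0.546  0.0877 0.0318] az 92.59 tilt [ 0.0009 -0.0089 -1.    ] F [  1.365  -22.4      5.7486] open 0.03534763239834351 55.00193417072296
spin 0.19
shift cm (after spin) [-0.0394 -0.0063  0.0236]
t 23.2 tcp [0.546  0.0877 0.0318] az 92.59 tilt [ 0.0009 -0.0089 -1.    ] F [  1.3615 -22.434    5.5264] open 0.03571409452447333 55.00188589096069
spin 0.19
shift cm (after spin) [-0.0422 -0.0065  0.0245]
```

View pics/c8.png

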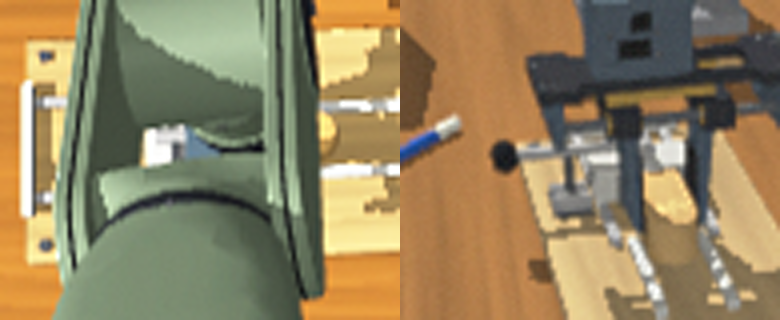

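The side view shows the lever level with its pin in the notch, and the blank flat between the guides with its end at the carriage. The push is steady at 22 N, so I'm handing in.

```bash
python3 -c "
from workcell import bot
print(bot.sign_off())"
```

```text
the job is handed in; nothing more can be done
None
```

The job is handed in, but the judge returned no result. At hand-in the lever was down with its pin in the notch at the mark. The wooden blank lay flat in the channel, square end against the stop, held with a steady push of about 22 N at 23 s on the robot's clock.

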